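# Cap the pooled sample tubes and lock the carrier

## Task

Press every push-on cap that is on the table onto the tube with the same colour of collar, until it is fully home on the collar and holds by itself; tubes for which there is no cap stay open. Then put the keeper bar over the row and press both its ends onto the carrier's two tapered posts until they sit flush on the post tops. Let go of everything and leave the other things on the table alone.

Things in the scene. Friction and masses are not known exactly. Their poses are not given: they have to be found in the camera images.
- carrier: sample carrier standing fixed on the table: grey base 100 x 360 x 12 mm (long side along its y), white rack with four tubes in a row at y = -87, -29, 29, 87 mm, and at y = -145 and 145 mm two grey posts 44 x 38 mm, flat top (shoulder) 94 mm above the table, each with a white tapered spigot on it. Origin: centre of its underside, z up.
- post_a (a point): centre of the shoulder (foot of the spigot) of the post at carrier y = -145 mm; carrier axes. The tapered spigot (8 degrees a side, 28 mm at the foot, 24 mm at the tip, 15.5 mm high) is springy: a laid-on bar stops some 3 to 6 mm high, and each end needs 6 to 12 N downwards to go home on the shoulder; friction then holds it.
- post_b (a point): the same on the post at carrier y = +145 mm.
- carrier_mid (a point): point midway between post_a and post_b, at shoulder height (94 mm); carrier axes. The bar's origin comes here when home.
- bar: loose keeper bar, 200 g: aluminium plate 44 x 250 x 10 mm (long along its y); at y = -145 and 145 mm orange bosses 44 mm across, 22 mm high, flat-topped, each with a tapered socket open downwards; in the middle on top an orange grip rib 16 mm thick (x), 70 mm long (y), top 40 mm above the underside. Origin: centre of the underside; z up. Fits either way round; clears caps that are home by 2 mm.
- bar_end_a (a point): centre of the socket mouth at the bar's y = -145 mm, on the underside (26 mm wide, tapering 8 degrees a side, 16 mm deep); bar axes.
- bar_end_b (a point): centre of the socket mouth at the bar's y = +145 mm, on the underside (26 mm wide, tapering 8 degrees a side, 16 mm deep); bar axes.
- cap_red: loose red push-on cap, 25 g, 32 mm high, mouth down on the table: solid round head 34 mm in diameter from 18 to 32 mm height, below it a 33 mm skirt with a tapered socket (26 mm at the mouth, 18 mm deep, 8 degrees a side). Origin: centre of the mouth (underside); z up. May be absent.
- seat_red (a point): top centre of the red collar (flange 38 mm across, 60 mm above the table) of the tube with red contents. On it stands the white neck, a springy tapered spigot 15.5 mm high (28 mm across at the foot, 24 mm at the tip): a laid-on cap stops 4 to 7 mm high, 8 to 16 N downwards drives it home, mouth on the collar; friction then holds it. A home cap's origin is at this point.
- cap_blue: loose blue push-on cap, 25 g, 32 mm high, mouth down on the table: solid round head 34 mm in diameter from 18 to 32 mm height, below it a 33 mm skirt with a tapered socket (26 mm at the mouth, 18 mm deep, 8 degrees a side). Origin: centre of the mouth (underside); z up. May be absent.
- seat_blue (a point): top centre of the blue collar (flange 38 mm across, 60 mm above the table) of the tube with blue contents. On it stands the white neck, a springy tapered spigot 15.5 mm high (28 mm across at the foot, 24 mm at the tip): a laid-on cap stops 4 to 7 mm high, 8 to 16 N downwards drives it home, mouth on the collar; friction then holds it. A home cap's origin is at this point.
- cap_yellow: loose yellow push-on cap, 25 g, 32 mm high, mouth down on the table: solid round head 34 mm in diameter from 18 to 32 mm height, below it a 33 mm skirt with a tapered socket (26 mm at the mouth, 18 mm deep, 8 degrees a side). Origin: centre of the mouth (underside); z up. May be absent.
- seat_yellow (a point): top centre of the yellow collar (flange 38 mm across, 60 mm above the table) of the tube with yellow contents. On it stands the white neck, a springy tapered spigot 15.5 mm high (28 mm across at the foot, 24 mm at the tip): a laid-on cap stops 4 to 7 mm high, 8 to 16 N downwards drives it home, mouth on the collar; friction then holds it. A home cap's origin is at this point.
- cap_green: loose green push-on cap, 25 g, 32 mm high, mouth down on the table: solid round head 34 mm in diameter from 18 to 32 mm height, below it a 33 mm skirt with a tapered socket (26 mm at the mouth, 18 mm deep, 8 degrees a side). Origin: centre of the mouth (underside); z up. May be absent.
- seat_green (a point): top centre of the green collar (flange 38 mm across, 60 mm above the table) of the tube with green contents. On it stands the white neck, a springy tapered spigot 15.5 mm high (28 mm across at the foot, 24 mm at the tip): a laid-on cap stops 4 to 7 mm high, 8 to 16 N downwards drives it home, mouth on the collar; friction then holds it. A home cap's origin is at this point.
- marker: black and blue marker pen lying on the table between bar and carrier, 122 mm long along its x, 14 mm thick; origin at mid length on the underside. Leave alone.
- tape_roll: red ring of barrier tape lying flat, 60 mm across, 24 mm high, right of the carrier; origin at the centre of its underside. Leave alone.
- thermometer: white and blue pistol thermometer lying on its side, about 100 x 100 x 34 mm, left of the carrier; origin under the white barrel. Leave alone.
Things that resemble listed ones, but are neither listed nor needed, are in the scene too. Leave any orange look-alike of the cap_blue alone.

How it is judged (in metres and radians):
On the way, in this order (a step that is already met when the one before it is completed fails the run):
1. every cap is home on the tube of its colour (z of cap_red in the frame of seat_red below 0.002 m and horizontal distance between cap_red and seat_red below 0.003 m and angle between each of cap_red, cap_blue, cap_yellow, cap_green's own z axis and vertical below 0.08 rad and z of cap_blue in the frame of seat_blue below 0.002 m and horizontal distance between cap_blue and seat_blue below 0.003 m and z of cap_yellow in the frame of seat_yellow below 0.002 m and horizontal distance between cap_yellow and seat_yellow below 0.003 m and z of cap_green in the frame of seat_green below 0.002 m and horizontal distance between cap_green and seat_green below 0.003 m), for 0.3 s.
2. the keeper bar is home on both posts (z of each of bar_end_a, bar_end_b in the frame of carrier below 0.096 m and horizontal distance between bar and carrier_mid below 0.004 m and angle between the y axis of bar and the y axis of carrier, either way round below 0.04 rad and z of bar in the frame of carrier above 0.09 m), for 0.3 s.
At the end, for the whole second after the job is handed in: Each cap present is upright on the tube of its colour, its mouth within 2 mm of the collar and 3 mm of its centre; the bar lies along the carrier within 4 mm of centre, both ends within 2 mm of the post shoulders; all at rest and released (all of step 1 and all of step 2 and linear speed of each of bar, cap_red, cap_blue, cap_yellow, cap_green below 0.02 m/s); the robot touches nothing.
It fails at once if the marker is moved by more than 30 mm (distance of marker from where it was at the start of the episode above 0.03 m).
It fails at once if the tape roll is moved by more than 30 mm (distance of tape_roll from where it was at the start of the episode above 0.03 m).
It fails at once if the thermometer is moved by more than 30 mm (distance of thermometer from where it was at the start of the episode above 0.03 m).
Of cap_red, cap_blue, cap_yellow, cap_green only 3 to 4 are there at a start; the rules pass over those that are not, and their reading is None.
At some moment in a run one of bar, cap_red, cap_blue, cap_yellow, cap_green may be knocked a few centimetres aside while the robot is not near it.
It also fails if it takes over 210 s, if anything falls off the work surface, if the arm or the gripper's body presses on something with over 40 N, if the wrist force passes 120 N, or if a joint passes its speed limit or range.

## Robot

A 7-joint arm with a two-finger parallel gripper is mounted at the origin on the work surface. World frame = base frame: x ahead of the robot, y to its left, z up, the work surface at z = 0. Lengths are in m, angles in degrees, forces in N, time in s.
With the tool pointing down it reaches from about 0.425 to 0.8 m from the base axis. Payload 8.3 kg.
Tool frame: the origin (TCP) lies at the very end of the fingers, on their centre line; the grasp point (between the pads) lies 19 mm behind it (arm.grip_point_offset is the z of the grasp point in the tool frame, in m); z points along the fingers, y is the line along which they close (so a half turn about z gives the same grasp; the last joint's range is limited). The gripper opens to 85 mm and grips with 20 to 120 N. Pads are 22 mm wide; open, the fingers measure 114 mm over their backs; the gripper's body (76 mm by 85 mm) begins 54 mm behind the grasp point. The pads swing forward as they close: fully open they stand 13 mm farther back than shut.
Start: joints at [-70.697, 21.967, 0.94, 78.501, -0.361, 79.538, -2.664], TCP at [0.243, 0.576, 0.231] pointing down, gripper open.
Joint ranges: [-169.22, 169.22], [-14.56, 117.87], [-87.37, 89.26], [10.42, 133.3], [-82.24, 262.24], [0.94, 117.77], [-172.7, 172.7]. Speed limits (degrees/s): [136.94, 136.94, 172.46, 172.46, 180, 180, 180].

## Interface

Orientations are given as a 3x3 rotation matrix whose columns are the frame's x, y, z axes.
In Python, from workcell import arm, grab_frame, get_calibration, job gives the robot as it stands.
- The arm moves only by the tool servo_tool, never from a script. Its argument "moves" is a list of rows, each an object with "delta_pos": the shift along the tool's x, y, z in cm, a list of three; "rotation": the turn, a rotation vector about the tool's x, y, z in degrees, a list of three; "gripper": the finger opening in cm, from 0 to 8.54. A call has 1 to 10 rows; each row shifts and turns the commanded pose from where the row before left it, along the tool's axes as they then stand; what a row does not reach is not made up. A row lasts 1/12 s, in which the tool goes at most 41.7 mm and 7.16 degrees, less where a joint would pass 70% of its speed; a pose out of reach is approached as far as the arm can. A call is refused whole if a number of a shift passes 4.17 or a number of a turn 7.16, either way. A call with a gripper value outside its range is refused whole. The fingers move at their own pace and stop on an object; "force" is the grip in N (left out, the last holds). Time passes only in rows, so rows that do not move let the fingers close. It gives the time, the measured TCP pose, the force, the opening and the grip force at its end, in the units of the state.
- arm.get_obs(): the state, without advancing time (a new reading comes with each control period).
- grab_frame(name): name is "scene" or "top"; returns (picture, depth): 420x560x3 uint8, red, green, blue; 420x560 float32, m along the optical axis (not along the pixel's ray), 0 where there is no reading.
- get_calibration(name): a dict with "intrinsics" (3x3 intrinsics, pixels), "origin" and "orientation" of the camera in the world. Camera axes: x right, y down, z forward; pixel columns grow to the right and rows downward; lengths in m; the calibration is good to about 2 mm. A picture is of the moment at which its call begins. get_calibration takes no time and is no camera call.
- job.sign_off(): hands the job in; it is judged then, once.
The state is a dict: "clock": time; "qpos": joint angles; "joint_velocities": joint speeds; "joint_torque": joint torques, N m; "ee_pos": TCP position; "tool_rot": TCP orientation; "wrist_force": force on the tool from outside, world axes, zero at the start; "moment": the same for the moment, N m; "opening": finger opening in m; "finger_force": force on a finger pad.
Only numpy, scipy, OpenCV 4.12 (cv2) and the standard library are available. Lean on these libraries where they do the work, as an engineer would, in place of code of your own. Each camera call takes 0.05 s, during which the arm holds its last target. There are 200 camera calls.

## Working session

There is one attempt and no reset: what is moved stays moved. The work goes in short steps, Python scripts to look and compute and a tool call to move; the robot and the scene stay as the last step left them, time stands still between calls to the robot, and variables do not carry over. Pictures are saved under pics/ and viewed, at most 14 in all, crops included, and the job is handed in when it is done.

Besides the shell and the picture viewer there is one more tool, called after "Emit:" in YAML: its name, and indented under it one key for each argument. servo_tool: Moves the arm, as the interface text tells. Its arguments: {"type":"object","properties":{"moves":{"type":"array"},"force":{"type":"number"}},"required":["moves"]}

```bash
mkdir -p pics; cat > h.py <<'E'
import numpy as np, cv2
from workcell import arm, grab_frame, get_calibration, job
def cal(n):
    c=get_calibration(n); return np.array(c["intrinsics"]),np.array(c["origin"]),np.array(c["orientation"])
def cloud(n,d):
    K,o,R=cal(n); v,u=np.mgrid[:d.shape[0],:d.shape[1]]
    p=np.stack([(u-K[0,2])/K[0,0]*d,(v-K[1,2])/K[1,1]*d,d],-1)
    return p@R.T+o
def ray(n,u,v,z):
    K,o,R=cal(n); r=R@np.linalg.inv(K)@[u,v,1]; return o+r*(z-o[2])/r[2]
def save(name,img,s=1):
    cv2.imwrite("pics/"+name,cv2.resize(img[:,:,::-1],None,fx=s,fy=s,interpolation=cv2.INTER_CUBIC))
def st():
    o=arm.get_obs(); print(o["clock"],np.round(o["ee_pos"],4),np.round(o["wrist_force"],1),o["opening"]); return o
E
python3 - <<'E'
from h import *
for n in("scene","top"):
    im,d=grab_frame(n); save(n+"0.png",im,1.4); np.save(n+"0.npy",d); np.save(n+"0i.npy",im); K,o,R=cal(n); print(n,K.round(1).tolist(),o,R.round(3).tolist())
o=st(); print(np.round(o["tool_rot"],3),arm.grip_point_offset)
E
```

```text
scene [[476.1, 0.0, 277.6], [0.0, 476.1, 208.8], [0.0, 0.0, 1.0]] [ 1.29241898 -0.07860537  0.77564391] [[0.055, 0.686, -0.726], [0.998, -0.029, 0.049], [0.013, -0.727, -0.686]]
top [[438.1, 0.0, 281.1], [0.0, 438.1, 217.0], [0.0, 0.0, 1.0]] [0.34988789 0.00770058 1.04604227] [[-0.058, -0.972, 0.226], [-0.998, 0.058, -0.008], [-0.005, -0.226, -0.974]]
0.1 [0.2431 0.5753 0.2304] [0.6 0.1 0.1] 0.0854488021120805
[[-0.921  0.389 -0.001]
 [ 0.389  0.921 -0.002]
 [-0.    -0.002 -1.   ]] -0.0187
```

View pics/scene0.png

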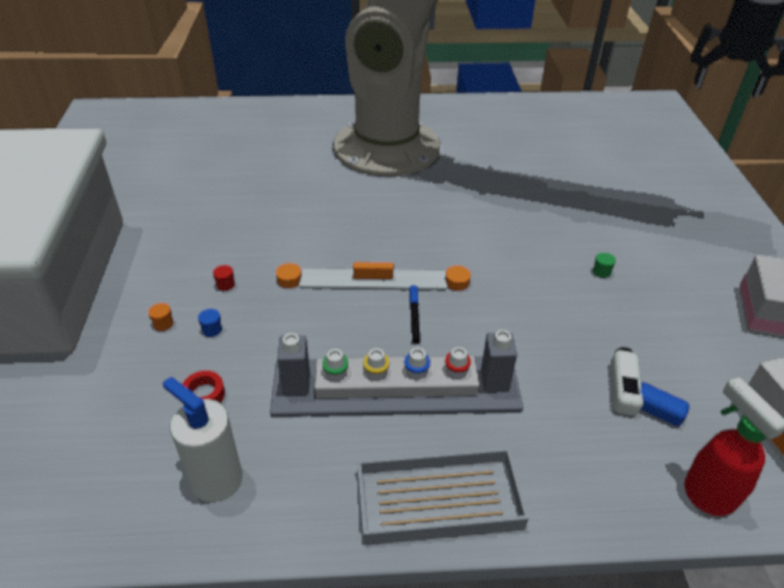

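View pics/top0.png

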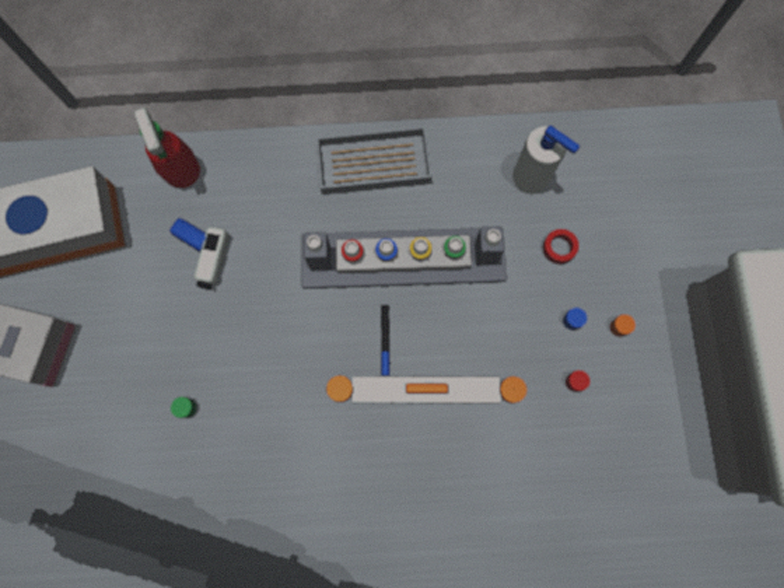

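The scene view shows the robot, carrier and caps. In top-view display pixels:
- **Red cap:** (578,381). The red tape ring at (561,246) and the bottle at (172,158) could be mistaken for it.
- **Blue cap:** (576,318). Its orange look-alike is at (624,325). Other blue things are the marker tip, the thermometer handle and the pump.
- **Green cap:** (182,407). The only other green is the sprayer trigger.
- **Yellow cap:** none, so that tube stays open.
- **Tubes, left to right:** red (352,250), blue (387,248), yellow (421,247), green (455,246).
- **Bar:** centre at (427,389), with the marker at (385,340).

```bash
cat > meas.py <<'E'
from h import *
HUE={'red':((0,6),(172,180)),'blue':((105,125),),'yellow':((20,35),),'green':((50,85),),'orange':((7,17),)}
def cmask(im,c):
    h=cv2.cvtColor(im,cv2.COLOR_RGB2HSV); m=np.zeros(im.shape[:2],bool)
    for a,b in HUE[c]: m|=(h[...,0]>=a)&(h[...,0]<=b)
    return m&(h[...,1]>110)&(h[...,2]>50)
def blobs(n,im,d,m,z,lo,hi,amin=15):
    """blobs of mask m with cloud height in lo..hi; centre of blob cast on plane z"""
    P=cloud(n,d); mm=(m&(P[...,2]>lo)&(P[...,2]<hi)).astype(np.uint8)
    k,l,s,c=cv2.connectedComponentsWithStats(mm); out=[]
    for i in range(1,k):
        if s[i,4]<amin: continue
        (x,y),r=cv2.minEnclosingCircle(np.argwhere(l==i)[:,::-1].astype(np.float32))
        p=ray(n,*c[i],z); out.append((p[:2].round(4).tolist(),(c[i]).round(1).tolist(),int(s[i,4]),np.median(P[l==i][:,2]).round(4)))
    return out
def snap(n):
    return grab_frame(n)
E
python3 - <<'E'
from meas import *
for n in("top","scene"):
    im=np.load(n+"0i.npy");d=np.load(n+"0.npy")
    print(n)
    for c in HUE:
        for b in blobs(n,im,d,cmask(im,c),.032,.024,.042): print(c,b)
    print('collars')
    for c in('red','blue','yellow','green'):
        for b in blobs(n,im,d,cmask(im,c),.060,.05,.07): print(c,b)
    h=cv2.cvtColor(im,cv2.COLOR_RGB2HSV); w=(h[...,1]<60)&(h[...,2]>140)
    print('necks',*blobs(n,im,d,w,.0755,.0705,.083),sep='\n')
    print('spig',*blobs(n,im,d,w,.1095,.104,.116),sep='\n')
    print('bar top orange',*blobs(n,im,d,cmask(im,'orange'),.022,.015,.027),sep='\n')
    print('rib',*blobs(n,im,d,cmask(im,'orange'),.040,.035,.046),sep='\n')
E
```

```text
top
red ([0.8422, 0.3579], [132.1, 125.6], 81, np.float64(0.0336))
red ([0.6872, -0.279], [392.8, 169.7], 17, np.float64(0.0245))
red ([0.6772, -0.3204], [410.3, 172.6], 21, np.float64(0.0254))
red ([0.4388, -0.2975], [413.3, 271.3], 161, np.float64(0.0314))
blue ([0.7343, 0.3506], [134.2, 166.2], 300, np.float64(0.031))
blue ([0.5443, -0.3064], [411.4, 226.4], 157, np.float64(0.031))
green ([0.4336, 0.3558], [129.7, 290.5], 169, np.float64(0.0316))
orange ([0.73, 0.5443], [54.8, 172.4], 286, np.float64(0.0305))
orange ([0.5279, -0.3855], [445.8, 231.3], 163, np.float64(0.0312))
orange ([0.4407, -0.0465], [304.7, 277.0], 187, np.float64(0.0384))
collars
red ([0.8433, 0.3598], [127.5, 120.3], 159, np.float64(0.06))
red ([0.6707, 0.0637], [251.7, 180.7], 67, np.float64(0.0591))
blue ([0.6692, 0.0065], [275.9, 179.9], 69, np.float64(0.0597))
yellow ([0.668, -0.0501], [299.9, 179.1], 74, np.float64(0.0591))
green ([0.6638, -0.1064], [323.9, 179.4], 48, np.float64(0.0595))
necks
([0.6727, -0.1088], [325.2, 173.6], 35, np.float64(0.0753))
([0.6758, 0.0072], [275.4, 175.2], 40, np.float64(0
[... 2139 characters left out ...]
251.7], 55, np.float64(0.0741))
spig
([0.6794, 0.1201], [358.9, 239.2], 53, np.float64(0.1085))
([0.6731, -0.1692], [207.2, 241.6], 57, np.float64(0.1086))
bar top orange
([-0.768, 1.033], [504.7, 2.2], 15, np.float64(0.0208))
([-0.692, -0.751], [81.9, 12.4], 15, np.float64(0.0204))
([0.4382, -0.1929], [205.6, 194.2], 190, np.float64(0.02))
([0.456, 0.095], [326.9, 195.9], 183, np.float64(0.0207))
([0.449, -0.0492], [266.2, 195.6], 106, np.float64(0.0216))
([0.542, -0.3846], [115.3, 227.9], 47, np.float64(0.0214))
([0.8095, 0.4838], [556.7, 315.5], 37, np.float64(0.0193))
rib
([-0.7176, -0.971], [26.6, 5.9], 38, np.float64(0.0398))
([0.4467, -0.0498], [265.8, 189.3], 119, np.float64(0.0378))
```

```bash
python3 - <<'E'
from h import *
im=np.load("top0i.npy"); a=im[150:300,190:480]; save("crop0.png",a,2.7)
E
```

```text
(no output)
```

View pics/crop0.png

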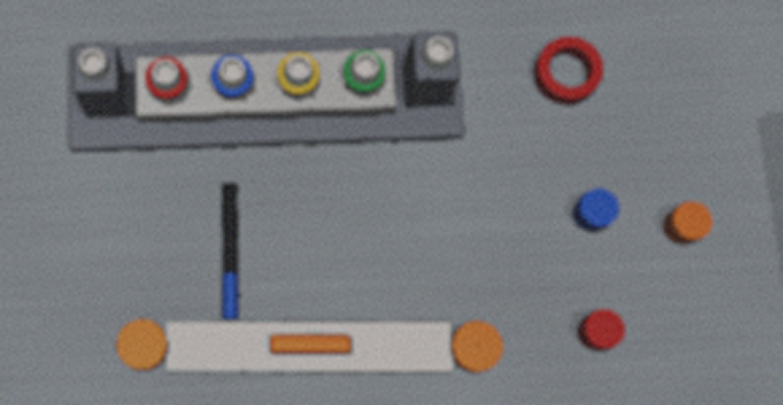

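The crop confirms the choice: blue cap (597,209), red cap (602,329), orange look-alike (690,221), tape ring (569,69). The rib is at (310,343). The two views agree to a few mm, and the average biases cancel. The neck heights match at 0.0745 and the posts are 290 mm apart.

Going to the green cap at about (0.437, 0.354).

Emit:
servo_tool:
  moves:
    - {"delta_pos": [-3.3, -1.6, 1.2], "rotation": [0, 0, 0], "gripper": 8}
    - {"delta_pos": [-3.3, -1.6, 1.2], "rotation": [0, 0, 0], "gripper": 8}
    - {"delta_pos": [-3.3, -1.6, 1.2], "rotation": [0, 0, 0], "gripper": 8}
    - {"delta_pos": [-3.3, -1.6, 1.2], "rotation": [0, 0, 0], "gripper": 8}
    - {"delta_pos": [-3.3, -1.6, 1.2], "rotation": [0, 0, 0], "gripper": 8}
    - {"delta_pos": [-3.3, -1.6, 1.2], "rotation": [0, 0, 0], "gripper": 8}
    - {"delta_pos": [-3.3, -1.6, 1.2], "rotation": [0, 0, 0], "gripper": 8}
    - {"delta_pos": [-3.3, -1.6, 1.2], "rotation": [0, 0, 0], "gripper": 7}
    - {"delta_pos": [0, 0, 0], "rotation": [0, 0, 0], "gripper": 7}
    - {"delta_pos": [0, 0, 0], "rotation": [0, 0, 0], "gripper": 7}
  force: 40

```text
clock: 0.93
ee_pos: [0.438, 0.3518, 0.1341]
tool_rot: [[-0.919, 0.395, -0.001], [0.395, 0.919, -0.003], [0.0, -0.003, -1.0]]
wrist_force: [0.7, 1.6, -0.1]
opening: 0.0699
finger_force: 0.0
```

Emit:
servo_tool:
  moves:
    - {"delta_pos": [0.15, 0.15, 3.5], "rotation": [0, 0, 0], "gripper": 7}
    - {"delta_pos": [0, 0, 3.5], "rotation": [0, 0, 0], "gripper": 7}
    - {"delta_pos": [0, 0, 3.5], "rotation": [0, 0, 0], "gripper": 7}
    - {"delta_pos": [0, 0, 2.3], "rotation": [0, 0, 0], "gripper": 7}
    - {"delta_pos": [0, 0, 0], "rotation": [0, 0, 0], "gripper": 7}
    - {"delta_pos": [0, 0, 0], "rotation": [0, 0, 0], "gripper": 3.0}
    - {"delta_pos": [0, 0, 0], "rotation": [0, 0, 0], "gripper": 3.0}
    - {"delta_pos": [0, 0, 0], "rotation": [0, 0, 0], "gripper": 3.0}
    - {"delta_pos": [0, 0, 0], "rotation": [0, 0, 0], "gripper": 3.0}
    - {"delta_pos": [0, 0, 0], "rotation": [0, 0, 0], "gripper": 3.0}

```text
clock: 1.77
ee_pos: [0.437, 0.3585, 0.0095]
tool_rot: [[-0.921, 0.389, 0.003], [0.389, 0.921, 0.003], [-0.001, 0.004, -1.0]]
wrist_force: [0.3, 0.8, 7.3]
opening: 0.0325
finger_force: 39.6
```

Emit:
servo_tool:
  moves:
    - {"delta_pos": [0, 0, 0], "rotation": [0, 0, 0], "gripper": 6}
    - {"delta_pos": [0, 0, 0], "rotation": [0, 0, 0], "gripper": 6}
    - {"delta_pos": [0, 0, 0], "rotation": [0, 0, 0], "gripper": 6}

```text
clock: 2.02
ee_pos: [0.4357, 0.3568, 0.0074]
tool_rot: [[-0.921, 0.389, -0.0], [0.389, 0.921, -0.0], [0.0, -0.0, -1.0]]
wrist_force: [-0.1, -0.8, 0.2]
opening: 0.0601
finger_force: 0.0
```

Emit:
servo_tool:
  moves:
    - {"delta_pos": [0, 0, 0], "rotation": [0, 0, 6.7], "gripper": 6}
    - {"delta_pos": [0, 0, 0], "rotation": [0, 0, 6.7], "gripper": 6}
    - {"delta_pos": [0, 0, 0], "rotation": [0, 0, 6.7], "gripper": 6}
    - {"delta_pos": [0, 0, 0], "rotation": [0, 0, 6.7], "gripper": 6}
    - {"delta_pos": [0, 0, 0], "rotation": [0, 0, 6.7], "gripper": 6}
    - {"delta_pos": [0, 0, 0], "rotation": [0, 0, 6.7], "gripper": 6}
    - {"delta_pos": [0, 0, 0], "rotation": [0, 0, 6.7], "gripper": 6}
    - {"delta_pos": [0, 0, 0], "rotation": [0, 0, 6.7], "gripper": 6}
    - {"delta_pos": [0, 0, 0], "rotation": [0, 0, 6.7], "gripper": 6}
    - {"delta_pos": [0, 0, 0], "rotation": [0, 0, 6.7], "gripper": 6}

```text
clock: 2.85
ee_pos: [0.4355, 0.3568, 0.0071]
tool_rot: [[0.004, 1.0, -0.001], [1.0, -0.004, -0.0], [-0.0, -0.001, -1.0]]
wrist_force: [0.2, 0.2, -0.4]
opening: 0.0601
finger_force: 0.0
```

Emit:
servo_tool:
  moves:
    - {"delta_pos": [0, 0, -0.4], "rotation": [0, 0, 0], "gripper": 6}
    - {"delta_pos": [0, 0, 0], "rotation": [0, 0, 0], "gripper": 2.8}
    - {"delta_pos": [0, 0, 0], "rotation": [0, 0, 0], "gripper": 2.8}
    - {"delta_pos": [0, 0, 0], "rotation": [0, 0, 0], "gripper": 2.8}
    - {"delta_pos": [0, 0, 0], "rotation": [0, 0, 0], "gripper": 2.8}
    - {"delta_pos": [0, 0, 0], "rotation": [0, 0, 0], "gripper": 2.8}
  force: 60

```text
clock: 3.35
ee_pos: [0.4363, 0.3572, 0.0117]
tool_rot: [[-0.002, 1.0, 0.001], [1.0, 0.002, 0.001], [0.001, 0.001, -1.0]]
wrist_force: [1.2, -0.4, 3.7]
opening: 0.0316
finger_force: 59.2
```

```bash
cat >> meas.py <<'E'
def both(c,z,lo,hi,near,amin=15):
    """mean over both views of blob of colour c nearest to near (within 6 cm)"""
    r=[]
    for n in("top","scene"):
        im,d=grab_frame(n); m=cmask(im,c) if c!='white' else (cv2.cvtColor(im,cv2.COLOR_RGB2HSV)[...,1]<60)&(im.min(2)>130)
        b=[x for x in blobs(n,im,d,m,z,lo,hi,amin) if np.hypot(*(np.array(x[0])-near))<.06]
        if b:
            b=min(b,key=lambda x:np.hypot(*(np.array(x[0])-near))); print(' ',n,b); r.append(b[0])
    return np.mean(r,0) if r else None
def delta(w):
    o=st(); R=np.array(o["tool_rot"]); print("tool delta cm",(R.T@(np.array(w)-o["ee_pos"])*100).round(2))
E
python3 - <<'E'
from meas import *
o=st(); print(o["finger_force"])
print(both('red',.032,.024,.042,(.4426,-.299)),both('blue',.032,.024,.042,(.547,-.307)))
im,d=grab_frame("scene"); save("g1.png",im[140:260,340:520],3.3)
E
```

```text
3.35 [0.4363 0.3572 0.0117] [ 1.2 -0.4  3.7] 0.03162016828724807
59.173665046691895
  top ([0.4388, -0.2975], [413.3, 271.3], 160, np.float64(0.0311))
  scene ([0.4465, -0.3], [158.9, 194.7], 120, np.float64(0.0306))
  top ([0.5444, -0.3063], [411.4, 226.4], 157, np.float64(0.0311))
  scene ([0.55, -0.3084], [149.0, 226.3], 152, np.float64(0.0304))
[ 0.44265 -0.29875] [ 0.5472  -0.30735]
```

View pics/g1.png

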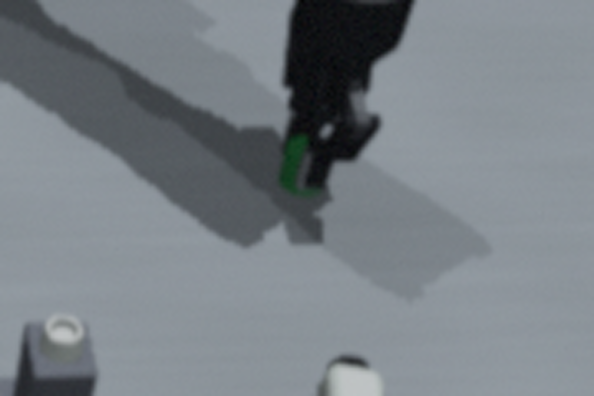

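The crop shows the green cap at (295,165) between the fingers. It is now centred along both axes at the TCP. I'll let go, step aside and measure it once more, which gives the camera-to-arm bias.

Emit:
servo_tool:
  moves:
    - {"delta_pos": [0, 0, 0], "rotation": [0, 0, 0], "gripper": 6}
    - {"delta_pos": [0, 0, 0], "rotation": [0, 0, 0], "gripper": 6}
    - {"delta_pos": [0, 0, 0], "rotation": [0, 0, 0], "gripper": 6}
    - {"delta_pos": [0, 0, -4], "rotation": [0, 0, 0], "gripper": 6}
    - {"delta_pos": [0, 0, -4], "rotation": [0, 0, 0], "gripper": 6}
    - {"delta_pos": [4, 0, 0], "rotation": [0, 0, 0], "gripper": 6}
    - {"delta_pos": [4, 0, 0], "rotation": [0, 0, 0], "gripper": 6}
    - {"delta_pos": [4, 0, 0], "rotation": [0, 0, 0], "gripper": 6}
    - {"delta_pos": [4, 0, 0], "rotation": [0, 0, 0], "gripper": 6}
    - {"delta_pos": [0, 0, 0], "rotation": [0, 0, 0], "gripper": 6}

```text
clock: 4.43
ee_pos: [0.4302, 0.5259, 0.0892]
tool_rot: [[-0.012, 1.0, -0.003], [1.0, 0.012, 0.003], [0.003, -0.003, -1.0]]
wrist_force: [-2.9, 1.0, -1.3]
opening: 0.06
finger_force: 0.0
```

```bash
python3 - <<'E'
from meas import *
print(both('green',.032,.024,.042,(.436,.357)))
delta([.4363,.3572,.011])
E
```

```text
top ([0.4359, 0.3577], [128.9, 289.5], 170, np.float64(0.0319))
  scene ([0.4413, 0.3548], [433.3, 185.9], 122, np.float64(0.0303))
[0.4386  0.35625]
4.5333 [0.4337 0.5187 0.0895] [ 1.4 -0.9  0.3] 0.060322566237933146
tool delta cm [-16.14   0.19   7.88]
```

Emit:
servo_tool:
  moves:
    - {"delta_pos": [-4, 0, 0], "rotation": [0, 0, 0], "gripper": 6}
    - {"delta_pos": [-4, 0, 0], "rotation": [0, 0, 0], "gripper": 6}
    - {"delta_pos": [-4, 0, 0], "rotation": [0, 0, 0], "gripper": 6}
    - {"delta_pos": [-4, 0, 0], "rotation": [0, 0, 0], "gripper": 6}
    - {"delta_pos": [0, 0, 4], "rotation": [0, 0, 0], "gripper": 6}
    - {"delta_pos": [0, 0, 0], "rotation": [0, 0, 0], "gripper": 6}
    - {"delta_pos": [0, 0, 0], "rotation": [0, 0, 0], "gripper": 6}
    - {"delta_pos": [0, 0, 0], "rotation": [0, 0, 0], "gripper": 6}

```text
clock: 5.2
ee_pos: [0.4359, 0.3574, 0.0522]
tool_rot: [[-0.002, 1.0, 0.0], [1.0, 0.002, 0.0], [0.0, 0.0, -1.0]]
wrist_force: [1.3, 0.7, 0.4]
opening: 0.0604
finger_force: 0.0
```

Emit:
servo_tool:
  moves:
    - {"delta_pos": [0, 0, 4], "rotation": [0, 0, 0], "gripper": 6}
    - {"delta_pos": [0, 0, 0], "rotation": [0, 0, 0], "gripper": 6}
    - {"delta_pos": [0, 0, 0], "rotation": [0, 0, 0], "gripper": 2.8}
    - {"delta_pos": [0, 0, 0], "rotation": [0, 0, 0], "gripper": 2.8}
    - {"delta_pos": [0, 0, 0], "rotation": [0, 0, 0], "gripper": 2.8}
    - {"delta_pos": [0, 0, 0], "rotation": [0, 0, 0], "gripper": 2.8}
    - {"delta_pos": [0, 0, 0], "rotation": [0, 0, 0], "gripper": 2.8}
    - {"delta_pos": [0, 0, -4], "rotation": [0, 0, 0], "gripper": 2.8}
    - {"delta_pos": [0, 0, -4], "rotation": [0, 0, 0], "gripper": 2.8}
    - {"delta_pos": [0, 0, -4], "rotation": [0, 0, 0], "gripper": 2.8}

```text
clock: 6.03
ee_pos: [0.4353, 0.3563, 0.1327]
tool_rot: [[-0.001, 1.0, -0.001], [1.0, 0.001, -0.001], [-0.001, -0.001, -1.0]]
wrist_force: [0.8, 0.6, -0.1]
opening: 0.0317
finger_force: 59.6
```

Emit:
servo_tool:
  moves:
    - {"delta_pos": [-3.3, 1.7, -1], "rotation": [0, 0, 0], "gripper": 2.8}
    - {"delta_pos": [-3.3, 1.7, -1], "rotation": [0, 0, 0], "gripper": 2.8}
    - {"delta_pos": [-3.3, 1.7, -1], "rotation": [0, 0, 0], "gripper": 2.8}
    - {"delta_pos": [-3.3, 1.7, 0], "rotation": [0, 0, 0], "gripper": 2.8}
    - {"delta_pos": [-3.3, 1.7, 0], "rotation": [0, 0, 0], "gripper": 2.8}
    - {"delta_pos": [-3.3, 1.7, 0], "rotation": [0, 0, 0], "gripper": 2.8}
    - {"delta_pos": [-3.3, 1.7, 0], "rotation": [0, 0, 0], "gripper": 2.8}
    - {"delta_pos": [-3.3, 1.7, 0], "rotation": [0, 0, 0], "gripper": 2.8}
    - {"delta_pos": [-3.3, 1.7, 0], "rotation": [0, 0, 0], "gripper": 2.8}
    - {"delta_pos": [-3.3, 1.7, 0], "rotation": [0, 0, 0], "gripper": 2.8}

```text
clock: 6.87
ee_pos: [0.6068, 0.0257, 0.1618]
tool_rot: [[-0.002, 1.0, 0.0], [1.0, 0.002, 0.0], [0.0, 0.0, -1.0]]
wrist_force: [0.6, 0.4, 0.5]
opening: 0.0319
finger_force: 59.6
```

Emit:
servo_tool:
  moves:
    - {"delta_pos": [-3.3, 1.7, 0], "rotation": [0, 0, 0], "gripper": 2.8}
    - {"delta_pos": [-3.3, 1.7, 0], "rotation": [0, 0, 0], "gripper": 2.8}
    - {"delta_pos": [-3.3, 1.7, 0], "rotation": [0, 0, 0], "gripper": 2.8}
    - {"delta_pos": [-3.3, 1.5, 0], "rotation": [0, 0, 0], "gripper": 2.8}
    - {"delta_pos": [0, 0, 0], "rotation": [0, 0, 0], "gripper": 2.8}
    - {"delta_pos": [0, 0, 0], "rotation": [0, 0, 0], "gripper": 2.8}
    - {"delta_pos": [0, 0, 0], "rotation": [0, 0, 0], "gripper": 2.8}

```text
clock: 7.45
ee_pos: [0.6724, -0.1044, 0.1612]
tool_rot: [[-0.001, 1.0, -0.0], [1.0, 0.001, 0.001], [0.001, -0.0, -1.0]]
wrist_force: [-0.9, 1.0, -0.6]
opening: 0.0318
finger_force: 59.7
```

```bash
python3 - <<'E'
from meas import *
delta([.6723,-.1094,.09]); print(arm.get_obs()["finger_force"], np.round(arm.get_obs()["tool_rot"],3).tolist())
im,d=grab_frame("scene"); save("g2.png",im[170:290,150:330],4)
E
```

```text
7.45 [ 0.6724 -0.1044  0.1612] [-0.9  1.  -0.6] 0.03180223563932449
tool delta cm [-0.51 -0.01  7.12]
59.68464016914368 [[-0.001, 1.0, -0.0], [1.0, 0.001, 0.001], [0.001, -0.0, -1.0]]
```

View pics/g2.png

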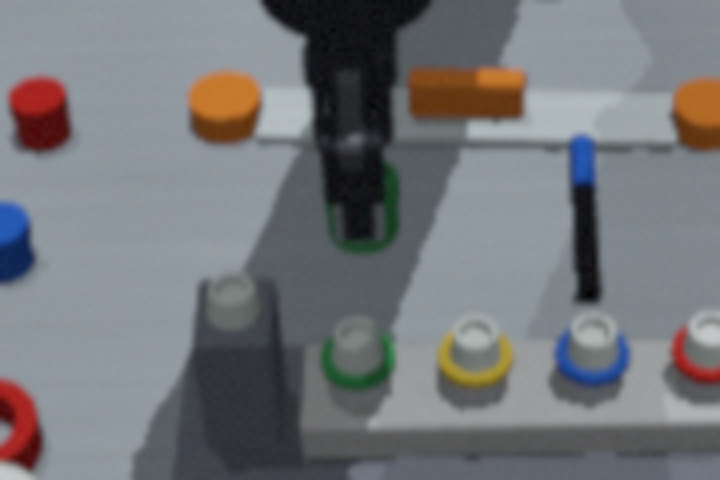

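The crop shows the green cap at (362,205) in the fingers, above the green neck at (357,345). After a 5 mm shift I'll lower it.

Emit:
servo_tool:
  moves:
    - {"delta_pos": [-0.5, 0, 0], "rotation": [0, 0, 0], "gripper": 2.8}
    - {"delta_pos": [0, 0, 3], "rotation": [0, 0, 0], "gripper": 2.8}
    - {"delta_pos": [0, 0, 3], "rotation": [0, 0, 0], "gripper": 2.8}
    - {"delta_pos": [0, 0, 1], "rotation": [0, 0, 0], "gripper": 2.8}
    - {"delta_pos": [0, 0, 0], "rotation": [0, 0, 0], "gripper": 2.8}
    - {"delta_pos": [0, 0, 0], "rotation": [0, 0, 0], "gripper": 2.8}

```text
clock: 8.0
ee_pos: [0.6726, -0.1089, 0.0919]
tool_rot: [[-0.003, 1.0, -0.0], [1.0, 0.003, 0.0], [0.0, -0.0, -1.0]]
wrist_force: [0.7, 0.2, 0.9]
opening: 0.0315
finger_force: 59.6
```

Emit:
servo_tool:
  moves:
    - {"delta_pos": [0, 0, 0.4], "rotation": [0, 0, 0], "gripper": 2.8}
    - {"delta_pos": [0, 0, 0.4], "rotation": [0, 0, 0], "gripper": 2.8}
    - {"delta_pos": [0, 0, 0], "rotation": [0, 0, 0], "gripper": 2.8}

```text
clock: 8.25
ee_pos: [0.6728, -0.1097, 0.0836]
tool_rot: [[-0.002, 1.0, 0.001], [1.0, 0.002, -0.0], [-0.0, 0.001, -1.0]]
wrist_force: [0.5, -1.5, -0.0]
opening: 0.0319
finger_force: 59.7
```

Emit:
servo_tool:
  moves:
    - {"delta_pos": [0, 0, 0.3], "rotation": [0, 0, 0], "gripper": 2.8}
    - {"delta_pos": [0, 0, 0.3], "rotation": [0, 0, 0], "gripper": 2.8}
    - {"delta_pos": [0, 0, 0], "rotation": [0, 0, 0], "gripper": 2.8}

```text
clock: 8.5
ee_pos: [0.6728, -0.1102, 0.0773]
tool_rot: [[-0.001, 1.0, 0.001], [1.0, 0.001, -0.001], [-0.001, 0.001, -1.0]]
wrist_force: [1.6, -2.2, -0.0]
opening: 0.0319
finger_force: 59.7
```

Emit:
servo_tool:
  moves:
    - {"delta_pos": [0, 0, 0.2], "rotation": [0, 0, 0], "gripper": 2.8}
    - {"delta_pos": [0, 0, 0.2], "rotation": [0, 0, 0], "gripper": 2.8}
    - {"delta_pos": [0, 0, 0.2], "rotation": [0, 0, 0], "gripper": 2.8}
    - {"delta_pos": [0, 0, 0], "rotation": [0, 0, 0], "gripper": 2.8}

```text
clock: 8.83
ee_pos: [0.6732, -0.1104, 0.0732]
tool_rot: [[-0.001, 1.0, 0.002], [1.0, 0.001, -0.001], [-0.001, 0.002, -1.0]]
wrist_force: [-2.7, -1.2, 10.8]
opening: 0.0317
finger_force: 60.8
```

Emit:
servo_tool:
  moves:
    - {"delta_pos": [0, 0, 0.2], "rotation": [0, 0, 0], "gripper": 2.8}
    - {"delta_pos": [0, 0, 0.2], "rotation": [0, 0, 0], "gripper": 2.8}
    - {"delta_pos": [0, 0, 0], "rotation": [0, 0, 0], "gripper": 2.8}

```text
clock: 9.08
ee_pos: [0.6735, -0.1107, 0.0725]
tool_rot: [[-0.001, 1.0, 0.004], [1.0, 0.001, 0.0], [0.0, 0.004, -1.0]]
wrist_force: [-13.1, 1.7, 33.8]
opening: 0.0315
finger_force: 62.8
```

Emit:
servo_tool:
  moves:
    - {"delta_pos": [0, 0, -0.3], "rotation": [0, 0, 0], "gripper": 6}
    - {"delta_pos": [0, 0, 0], "rotation": [0, 0, 0], "gripper": 6}
    - {"delta_pos": [0, 0, 0], "rotation": [0, 0, 0], "gripper": 6}
    - {"delta_pos": [0, 0, -3], "rotation": [0, 0, 0], "gripper": 6}
    - {"delta_pos": [0, 0, -3], "rotation": [0, 0, 0], "gripper": 6}
    - {"delta_pos": [0, 0, -3], "rotation": [0, 0, 0], "gripper": 6}
    - {"delta_pos": [-3.3, -2.15, 0], "rotation": [0, 0, 0], "gripper": 6}
    - {"delta_pos": [-3.3, -2.15, 0], "rotation": [0, 0, 0], "gripper": 6}
    - {"delta_pos": [-3.3, -2.15, 0], "rotation": [0, 0, 0], "gripper": 6}
    - {"delta_pos": [-3.3, -2.15, 0], "rotation": [0, 0, 0], "gripper": 6}

```text
clock: 9.92
ee_pos: [0.5857, -0.2423, 0.1596]
tool_rot: [[-0.003, 1.0, -0.001], [1.0, 0.003, 0.0], [0.0, -0.001, -1.0]]
wrist_force: [1.1, -0.6, 0.4]
opening: 0.0601
finger_force: 0.0
```

Emit:
servo_tool:
  moves:
    - {"delta_pos": [-3.2, -2.15, 1.0], "rotation": [0, 0, 0], "gripper": 6}
    - {"delta_pos": [-3.2, -2.15, 1.0], "rotation": [0, 0, 0], "gripper": 6}
    - {"delta_pos": [0, 0, 0], "rotation": [0, 0, 0], "gripper": 6}
    - {"delta_pos": [0, 0, 0], "rotation": [0, 0, 0], "gripper": 6}
    - {"delta_pos": [0, 0, 0], "rotation": [0, 0, 0], "gripper": 6}

```text
clock: 10.33
ee_pos: [0.5441, -0.3051, 0.1396]
tool_rot: [[-0.002, 1.0, -0.001], [1.0, 0.002, 0.001], [0.001, -0.001, -1.0]]
wrist_force: [0.6, 0.9, 1.1]
opening: 0.0601
finger_force: 0.0
```

```bash
python3 - <<'E'
from meas import *
print(both('green',.092,.084,.102,(.6723,-.1094)))
print(both('blue',.032,.024,.042,(.547,-.307)))
delta([.5447,-.3066,.012])
E
```

```text
top ([0.6717, -0.1081], [325.6, 171.7], 150, np.float64(0.0908))
  scene ([0.6788, -0.1112], [238.3, 249.0], 192, np.float64(0.0902))
[ 0.67525 -0.10965]
  top ([0.5442, -0.3063], [411.4, 226.5], 157, np.float64(0.0309))
  scene ([0.5504, -0.3085], [149.0, 226.4], 163, np.float64(0.0304))
[ 0.5473 -0.3074]
10.5333 [ 0.5452 -0.3041  0.1401] [-0.8 -0.4 -0.2] 0.059994205588179264
tool delta cm [-0.26 -0.05 12.81]
```

Emit:
servo_tool:
  moves:
    - {"delta_pos": [-0.2, 0, 3.2], "rotation": [0, 0, 0], "gripper": 6}
    - {"delta_pos": [0, 0, 3.2], "rotation": [0, 0, 0], "gripper": 6}
    - {"delta_pos": [0, 0, 3.2], "rotation": [0, 0, 0], "gripper": 6}
    - {"delta_pos": [0, 0, 3.1], "rotation": [0, 0, 0], "gripper": 6}
    - {"delta_pos": [0, 0, 0], "rotation": [0, 0, 0], "gripper": 6}
    - {"delta_pos": [0, 0, 0], "rotation": [0, 0, 0], "gripper": 2.8}
    - {"delta_pos": [0, 0, 0], "rotation": [0, 0, 0], "gripper": 2.8}
    - {"delta_pos": [0, 0, 0], "rotation": [0, 0, 0], "gripper": 2.8}
    - {"delta_pos": [0, 0, 0], "rotation": [0, 0, 0], "gripper": 2.8}
    - {"delta_pos": [0, 0, 0], "rotation": [0, 0, 0], "gripper": 2.8}

```text
clock: 11.37
ee_pos: [0.5455, -0.3086, 0.0156]
tool_rot: [[-0.002, 1.0, 0.004], [1.0, 0.002, -0.002], [-0.002, 0.004, -1.0]]
wrist_force: [0.3, -0.4, 6.0]
opening: 0.0317
finger_force: 59.7
```

Emit:
servo_tool:
  moves:
    - {"delta_pos": [0, 0, -4], "rotation": [0, 0, 0], "gripper": 2.8}
    - {"delta_pos": [0, 0, -4], "rotation": [0, 0, 0], "gripper": 2.8}
    - {"delta_pos": [0, 0, -4], "rotation": [0, 0, 0], "gripper": 2.8}
    - {"delta_pos": [0, 0, -3], "rotation": [0, 0, 0], "gripper": 2.8}
    - {"delta_pos": [3.45, 1.45, 0], "rotation": [0, 0, 0], "gripper": 2.8}
    - {"delta_pos": [3.45, 1.45, 0], "rotation": [0, 0, 0], "gripper": 2.8}
    - {"delta_pos": [3.45, 1.45, 0], "rotation": [0, 0, 0], "gripper": 2.8}
    - {"delta_pos": [3.45, 1.45, 0], "rotation": [0, 0, 0], "gripper": 2.8}
    - {"delta_pos": [3.45, 1.45, 0], "rotation": [0, 0, 0], "gripper": 2.8}
    - {"delta_pos": [3.45, 1.45, 0], "rotation": [0, 0, 0], "gripper": 2.8}

```text
clock: 12.2
ee_pos: [0.6311, -0.099, 0.1643]
tool_rot: [[-0.001, 1.0, 0.001], [1.0, 0.001, 0.0], [0.0, 0.001, -1.0]]
wrist_force: [0.3, -0.3, 0.8]
opening: 0.0317
finger_force: 59.7
```

Emit:
servo_tool:
  moves:
    - {"delta_pos": [3.45, 1.45, 0], "rotation": [0, 0, 0], "gripper": 2.8}
    - {"delta_pos": [3.45, 1.45, 0], "rotation": [0, 0, 0], "gripper": 2.8}
    - {"delta_pos": [3.45, 1.45, 0], "rotation": [0, 0, 0], "gripper": 2.8}
    - {"delta_pos": [0, 0, 3], "rotation": [0, 0, 0], "gripper": 2.8}
    - {"delta_pos": [0, 0, 2], "rotation": [0, 0, 0], "gripper": 2.8}
    - {"delta_pos": [0, 0, 0], "rotation": [0, 0, 0], "gripper": 2.8}
    - {"delta_pos": [0, 0, 0], "rotation": [0, 0, 0], "gripper": 2.8}
    - {"delta_pos": [0, 0, 0], "rotation": [0, 0, 0], "gripper": 2.8}

```text
clock: 12.87
ee_pos: [0.6745, 0.0019, 0.1152]
tool_rot: [[-0.0, 1.0, 0.002], [1.0, 0.0, -0.0], [-0.0, 0.002, -1.0]]
wrist_force: [-0.4, -0.5, 0.3]
opening: 0.0317
finger_force: 59.7
```

```bash
python3 - <<'E'
from meas import *
delta([.6756,.004,.076])
E
```

```text
12.8667 [0.6745 0.0019 0.1152] [-0.4 -0.5  0.3] 0.03174494493623964
tool delta cm [0.21 0.1  3.92]
```

Emit:
servo_tool:
  moves:
    - {"delta_pos": [0.2, 0.1, 1], "rotation": [0, 0, 0], "gripper": 2.8}
    - {"delta_pos": [0, 0, 1], "rotation": [0, 0, 0], "gripper": 2.8}
    - {"delta_pos": [0, 0, 0.5], "rotation": [0, 0, 0], "gripper": 2.8}
    - {"delta_pos": [0, 0, 0.4], "rotation": [0, 0, 0], "gripper": 2.8}
    - {"delta_pos": [0, 0, 0.3], "rotation": [0, 0, 0], "gripper": 2.8}
    - {"delta_pos": [0, 0, 0], "rotation": [0, 0, 0], "gripper": 2.8}
    - {"delta_pos": [0, 0, 0], "rotation": [0, 0, 0], "gripper": 2.8}

```text
clock: 13.45
ee_pos: [0.675, 0.0055, 0.081]
tool_rot: [[-0.002, 1.0, 0.0], [1.0, 0.002, 0.0], [0.0, 0.0, -1.0]]
wrist_force: [1.8, 1.7, -2.2]
opening: 0.032
finger_force: 59.6
```

Emit:
servo_tool:
  moves:
    - {"delta_pos": [0, 0, 0.2], "rotation": [0, 0, 0], "gripper": 2.8}
    - {"delta_pos": [0, 0, 0.2], "rotation": [0, 0, 0], "gripper": 2.8}
    - {"delta_pos": [0, 0, 0.2], "rotation": [0, 0, 0], "gripper": 2.8}
    - {"delta_pos": [0, 0, 0], "rotation": [0, 0, 0], "gripper": 2.8}

```text
clock: 13.78
ee_pos: [0.6757, 0.0057, 0.076]
tool_rot: [[-0.002, 1.0, 0.002], [1.0, 0.002, 0.001], [0.001, 0.002, -1.0]]
wrist_force: [1.6, 4.0, 2.7]
opening: 0.0314
finger_force: 60.1
```

Emit:
servo_tool:
  moves:
    - {"delta_pos": [0, 0, 0.2], "rotation": [0, 0, 0], "gripper": 2.8}
    - {"delta_pos": [0, 0, 0.2], "rotation": [0, 0, 0], "gripper": 2.8}
    - {"delta_pos": [0, 0, 0.2], "rotation": [0, 0, 0], "gripper": 2.8}
    - {"delta_pos": [0, 0, 0], "rotation": [0, 0, 0], "gripper": 2.8}

```text
clock: 14.12
ee_pos: [0.6761, 0.0057, 0.0747]
tool_rot: [[-0.002, 1.0, 0.004], [1.0, 0.002, 0.003], [0.003, 0.004, -1.0]]
wrist_force: [-13.1, 5.9, 35.2]
opening: 0.0317
finger_force: 63.0
```

Emit:
servo_tool:
  moves:
    - {"delta_pos": [0, 0, 0.2], "rotation": [0, 0, 0], "gripper": 2.8}
    - {"delta_pos": [0, 0, 0], "rotation": [0, 0, 0], "gripper": 2.8}
    - {"delta_pos": [0, 0, 0], "rotation": [0, 0, 0], "gripper": 2.8}

```text
clock: 14.37
ee_pos: [0.6763, 0.0058, 0.0745]
tool_rot: [[-0.002, 1.0, 0.005], [1.0, 0.002, 0.003], [0.003, 0.005, -1.0]]
wrist_force: [-18.6, 5.1, 46.2]
opening: 0.0317
finger_force: 64.2
```

Emit:
servo_tool:
  moves:
    - {"delta_pos": [0, 0, -0.5], "rotation": [0, 0, 0], "gripper": 6}
    - {"delta_pos": [0, 0, 0], "rotation": [0, 0, 0], "gripper": 6}
    - {"delta_pos": [0, 0, 0], "rotation": [0, 0, 0], "gripper": 6}
    - {"delta_pos": [0, 0, -3], "rotation": [0, 0, 0], "gripper": 6}
    - {"delta_pos": [0, 0, -3], "rotation": [0, 0, 0], "gripper": 6}
    - {"delta_pos": [0, 0, -3], "rotation": [0, 0, 0], "gripper": 6}
    - {"delta_pos": [-3.05, -2.35, 0], "rotation": [0, 0, 0], "gripper": 6}
    - {"delta_pos": [-3.05, -2.35, 0], "rotation": [0, 0, 0], "gripper": 6}
    - {"delta_pos": [-3.05, -2.35, 0], "rotation": [0, 0, 0], "gripper": 6}
    - {"delta_pos": [-3.05, -2.35, 0], "rotation": [0, 0, 0], "gripper": 6}

```text
clock: 15.2
ee_pos: [0.5792, -0.1188, 0.1611]
tool_rot: [[-0.002, 1.0, -0.002], [1.0, 0.002, -0.001], [-0.001, -0.002, -1.0]]
wrist_force: [0.4, -0.9, 0.1]
opening: 0.0599
finger_force: 0.0
```

Emit:
servo_tool:
  moves:
    - {"delta_pos": [-3.05, -2.35, 0], "rotation": [0, 0, 0], "gripper": 6}
    - {"delta_pos": [-3.05, -2.35, 0], "rotation": [0, 0, 0], "gripper": 6}
    - {"delta_pos": [-3.05, -2.35, 0], "rotation": [0, 0, 0], "gripper": 6}
    - {"delta_pos": [-3.05, -2.35, 0], "rotation": [0, 0, 0], "gripper": 6}
    - {"delta_pos": [-3.05, -2.35, 0.5], "rotation": [0, 0, 0], "gripper": 6}
    - {"delta_pos": [-3.05, -2.35, 0.5], "rotation": [0, 0, 0], "gripper": 6}
    - {"delta_pos": [0, 0, 0], "rotation": [0, 0, 0], "gripper": 6}
    - {"delta_pos": [0, 0, 0], "rotation": [0, 0, 0], "gripper": 6}
    - {"delta_pos": [0, 0, 0], "rotation": [0, 0, 0], "gripper": 6}

```text
clock: 15.95
ee_pos: [0.44, -0.3003, 0.1515]
tool_rot: [[-0.001, 1.0, -0.001], [1.0, 0.001, 0.001], [0.001, -0.001, -1.0]]
wrist_force: [-0.1, 1.0, 0.2]
opening: 0.06
finger_force: 0.0
```

```bash
python3 - <<'E'
from meas import *
print(both('green',.092,.084,.102,(.6723,-.1094)))
print(both('blue',.092,.084,.102,(.6751,.0066)))
w=both('red',.032,.024,.042,(.4426,-.299)); print(w)
delta([w[0]-.0025,w[1]+.0008,.013])
E
```

```text
top ([0.6718, -0.1081], [325.6, 171.7], 151, np.float64(0.0912))
  scene ([0.6789, -0.1107], [238.5, 249.1], 191, np.float64(0.0904))
[ 0.67535 -0.1094 ]
  top ([0.6748, 0.0065], [275.5, 173.3], 164, np.float64(0.0908))
  scene ([0.6807, 0.0037], [298.0, 247.9], 210, np.float64(0.0903))
[0.67775 0.0051 ]
  top ([0.4386, -0.2974], [413.3, 271.4], 164, np.float64(0.0311))
  scene ([0.4457, -0.2999], [159.0, 194.4], 123, np.float64(0.0302))
[ 0.44215 -0.29865]
16.25 [ 0.441  -0.2996  0.1521] [-0.1 -0.5  0.4] 0.059979305923468715
tool delta cm [ 0.17 -0.13 13.91]
```

Emit:
servo_tool:
  moves:
    - {"delta_pos": [0.2, -0.1, 3.5], "rotation": [0, 0, 0], "gripper": 6}
    - {"delta_pos": [0, 0, 3.5], "rotation": [0, 0, 0], "gripper": 6}
    - {"delta_pos": [0, 0, 3.5], "rotation": [0, 0, 0], "gripper": 6}
    - {"delta_pos": [0, 0, 3.3], "rotation": [0, 0, 0], "gripper": 6}
    - {"delta_pos": [0, 0, 0], "rotation": [0, 0, 0], "gripper": 6}
    - {"delta_pos": [0, 0, 0], "rotation": [0, 0, 0], "gripper": 2.8}
    - {"delta_pos": [0, 0, 0], "rotation": [0, 0, 0], "gripper": 2.8}
    - {"delta_pos": [0, 0, 0], "rotation": [0, 0, 0], "gripper": 2.8}
    - {"delta_pos": [0, 0, 0], "rotation": [0, 0, 0], "gripper": 2.8}
    - {"delta_pos": [0, 0, 0], "rotation": [0, 0, 0], "gripper": 2.8}

```text
clock: 17.08
ee_pos: [0.441, -0.2994, 0.0164]
tool_rot: [[-0.002, 1.0, 0.004], [1.0, 0.002, -0.002], [-0.002, 0.004, -1.0]]
wrist_force: [-0.4, -0.7, 6.8]
opening: 0.0316
finger_force: 59.8
```

Emit:
servo_tool:
  moves:
    - {"delta_pos": [0, 0, -4], "rotation": [0, 0, 0], "gripper": 2.8}
    - {"delta_pos": [0, 0, -4], "rotation": [0, 0, 0], "gripper": 2.8}
    - {"delta_pos": [0, 0, -4], "rotation": [0, 0, 0], "gripper": 2.8}
    - {"delta_pos": [0, 0, -3], "rotation": [0, 0, 0], "gripper": 2.8}
    - {"delta_pos": [3.3, 2.15, 0], "rotation": [0, 0, 0], "gripper": 2.8}
    - {"delta_pos": [3.3, 2.15, 0], "rotation": [0, 0, 0], "gripper": 2.8}
    - {"delta_pos": [3.3, 2.15, 0], "rotation": [0, 0, 0], "gripper": 2.8}
    - {"delta_pos": [3.3, 2.15, 0], "rotation": [0, 0, 0], "gripper": 2.8}
    - {"delta_pos": [3.3, 2.15, 0], "rotation": [0, 0, 0], "gripper": 2.8}
    - {"delta_pos": [3.3, 2.15, 0], "rotation": [0, 0, 0], "gripper": 2.8}

```text
clock: 17.92
ee_pos: [0.5689, -0.0984, 0.1653]
tool_rot: [[-0.002, 1.0, 0.001], [1.0, 0.002, 0.001], [0.001, 0.001, -1.0]]
wrist_force: [1.3, 0.3, 0.7]
opening: 0.0315
finger_force: 59.7
```

Emit:
servo_tool:
  moves:
    - {"delta_pos": [3.3, 2.15, 0], "rotation": [0, 0, 0], "gripper": 2.8}
    - {"delta_pos": [3.3, 2.15, 0], "rotation": [0, 0, 0], "gripper": 2.8}
    - {"delta_pos": [3.3, 2.15, 0], "rotation": [0, 0, 0], "gripper": 2.8}
    - {"delta_pos": [3.3, 2.15, 0], "rotation": [0, 0, 0], "gripper": 2.8}
    - {"delta_pos": [3.3, 2.1, 0], "rotation": [0, 0, 0], "gripper": 2.8}
    - {"delta_pos": [0, 0, 3], "rotation": [0, 0, 0], "gripper": 2.8}
    - {"delta_pos": [0, 0, 2], "rotation": [0, 0, 0], "gripper": 2.8}
    - {"delta_pos": [0, 0, 0], "rotation": [0, 0, 0], "gripper": 2.8}
    - {"delta_pos": [0, 0, 0], "rotation": [0, 0, 0], "gripper": 2.8}
    - {"delta_pos": [0, 0, 0], "rotation": [0, 0, 0], "gripper": 2.8}

```text
clock: 18.75
ee_pos: [0.6754, 0.0641, 0.1162]
tool_rot: [[-0.001, 1.0, 0.002], [1.0, 0.001, -0.0], [-0.0, 0.002, -1.0]]
wrist_force: [0.7, -1.0, -0.7]
opening: 0.0317
finger_force: 59.7
```

```bash
python3 - <<'E'
from meas import *
delta([.677,.063,.076])
E
```

```text
18.75 [0.6754 0.0641 0.1162] [ 0.7 -1.  -0.7] 0.03169981158564519
tool delta cm [-0.11  0.16  4.02]
```

Emit:
servo_tool:
  moves:
    - {"delta_pos": [-0.1, 0.15, 1], "rotation": [0, 0, 0], "gripper": 2.8}
    - {"delta_pos": [0, 0, 1], "rotation": [0, 0, 0], "gripper": 2.8}
    - {"delta_pos": [0, 0, 0.6], "rotation": [0, 0, 0], "gripper": 2.8}
    - {"delta_pos": [0, 0, 0.4], "rotation": [0, 0, 0], "gripper": 2.8}
    - {"delta_pos": [0, 0, 0.3], "rotation": [0, 0, 0], "gripper": 2.8}
    - {"delta_pos": [0, 0, 0.3], "rotation": [0, 0, 0], "gripper": 2.8}
    - {"delta_pos": [0, 0, 0], "rotation": [0, 0, 0], "gripper": 2.8}
    - {"delta_pos": [0, 0, 0], "rotation": [0, 0, 0], "gripper": 2.8}

```text
clock: 19.42
ee_pos: [0.6767, 0.0645, 0.0783]
tool_rot: [[-0.002, 1.0, 0.001], [1.0, 0.002, 0.001], [0.001, 0.001, -1.0]]
wrist_force: [3.4, 2.3, -0.5]
opening: 0.0315
finger_force: 59.8
```

Emit:
servo_tool:
  moves:
    - {"delta_pos": [0, 0, 0.2], "rotation": [0, 0, 0], "gripper": 2.8}
    - {"delta_pos": [0, 0, 0.2], "rotation": [0, 0, 0], "gripper": 2.8}
    - {"delta_pos": [0, 0, 0.2], "rotation": [0, 0, 0], "gripper": 2.8}
    - {"delta_pos": [0, 0, 0], "rotation": [0, 0, 0], "gripper": 2.8}

```text
clock: 19.75
ee_pos: [0.6771, 0.0646, 0.0759]
tool_rot: [[-0.002, 1.0, 0.003], [1.0, 0.002, 0.002], [0.002, 0.003, -1.0]]
wrist_force: [-7.0, 2.3, 22.4]
opening: 0.0314
finger_force: 61.8
```

Emit:
servo_tool:
  moves:
    - {"delta_pos": [0, 0, 0.3], "rotation": [0, 0, 0], "gripper": 2.8}
    - {"delta_pos": [0, 0, 0], "rotation": [0, 0, 0], "gripper": 2.8}
    - {"delta_pos": [0, 0, 0], "rotation": [0, 0, 0], "gripper": 2.8}

```text
clock: 20.0
ee_pos: [0.6774, 0.0645, 0.0755]
tool_rot: [[-0.002, 1.0, 0.004], [1.0, 0.002, 0.003], [0.003, 0.004, -1.0]]
wrist_force: [-15.4, 1.5, 39.1]
opening: 0.0313
finger_force: 63.4
```

Emit:
servo_tool:
  moves:
    - {"delta_pos": [0, 0, -0.5], "rotation": [0, 0, 0], "gripper": 6}
    - {"delta_pos": [0, 0, 0], "rotation": [0, 0, 0], "gripper": 6}
    - {"delta_pos": [0, 0, 0], "rotation": [0, 0, 0], "gripper": 6}
    - {"delta_pos": [0, 0, -3], "rotation": [0, 0, 0], "gripper": 6}
    - {"delta_pos": [0, 0, -3], "rotation": [0, 0, 0], "gripper": 6}
    - {"delta_pos": [0, 0, -3], "rotation": [0, 0, 0], "gripper": 6}
    - {"delta_pos": [-1.6, -3.3, 0], "rotation": [0, 0, 0.6], "gripper": 6}
    - {"delta_pos": [-1.6, -3.3, 0], "rotation": [0, 0, 0.6], "gripper": 6}
    - {"delta_pos": [-1.6, -3.3, 0], "rotation": [0, 0, 0.6], "gripper": 6}
    - {"delta_pos": [-1.6, -3.3, 0], "rotation": [0, 0, 0.6], "gripper": 6}

```text
clock: 20.83
ee_pos: [0.5413, 0.0008, 0.163]
tool_rot: [[0.041, 0.999, -0.002], [0.999, -0.041, -0.001], [-0.001, -0.002, -1.0]]
wrist_force: [-0.2, 0.1, 1.1]
opening: 0.0601
finger_force: 0.0
```

Emit:
servo_tool:
  moves:
    - {"delta_pos": [-1.6, -3.3, 0], "rotation": [0, 0, 0.6], "gripper": 5}
    - {"delta_pos": [-1.6, -3.3, 0], "rotation": [0, 0, 0.6], "gripper": 5}
    - {"delta_pos": [-1.6, -3.3, 0], "rotation": [0, 0, 0], "gripper": 5}
    - {"delta_pos": [0, 0, 0], "rotation": [0, 0, 0], "gripper": 5}
    - {"delta_pos": [0, 0, 0], "rotation": [0, 0, 0], "gripper": 5}
    - {"delta_pos": [0, 0, 0], "rotation": [0, 0, 0], "gripper": 5}

```text
clock: 21.33
ee_pos: [0.4422, -0.0409, 0.1642]
tool_rot: [[0.061, 0.998, 0.0], [0.998, -0.061, 0.0], [0.0, 0.0, -1.0]]
wrist_force: [-0.5, 0.1, -0.1]
opening: 0.05
finger_force: 0.0
```

```bash
python3 - <<'E'
from meas import *
im,d=grab_frame("scene"); save("s3.png",im[160:310,130:430],2.6)
for c,p in(('green',(.6723,-.1094)),('blue',(.6751,.0066)),('red',(.6765,.0646))): print(c,both(c,.092,.084,.102,p))
a=both('orange',.022,.015,.027,(.453,.0965),60); b=both('orange',.022,.015,.027,(.435,-.1915),60)
print(a,b)
print('spig',both('white',.1095,.104,.116,(.678,.122)),both('white',.1095,.104,.116,(.672,-.167)))
delta([.4415,-.047,.03]); print(np.round(arm.get_obs()["tool_rot"],3)[:,0])
E
```

```text
top ([0.672, -0.1079], [325.5, 171.6], 151, np.float64(0.0911))
  scene ([0.6788, -0.1109], [238.4, 249.0], 191, np.float64(0.0904))
green [ 0.6754 -0.1094]
  top ([0.6749, 0.0066], [275.5, 173.2], 163, np.float64(0.0911))
  scene ([0.6805, 0.0039], [298.1, 247.8], 208, np.float64(0.0906))
blue [0.6777  0.00525]
  top ([0.676, 0.0642], [250.4, 174.2], 158, np.float64(0.0911))
  scene ([0.6823, 0.0614], [327.9, 247.5], 197, np.float64(0.0902))
red [0.67915 0.0628 ]
  top ([0.4501, 0.0979], [242.3, 277.0], 257, np.float64(0.0213))
  scene ([0.4559, 0.0948], [326.8, 195.9], 183, np.float64(0.0205))
  top ([0.4302, -0.2031], [372.1, 277.9], 79, np.float64(0.021))
  scene ([0.4381, -0.1927], [205.6, 194.2], 189, np.float64(0.0202))
[0.453   0.09635] [ 0.43415 -0.1979 ]
  top ([0.679, 0.1224], [223.9, 171.9], 54, np.float64(0.1079))
  scene ([0.6801, 0.1204], [359.1, 239.5], 59, np.float64(0.1082))
  top ([0.671, -0.1671], [352.5, 167.9], 54, np.float64(0.1081))
  scene ([0.6735, -0.1691], [207.3, 241.8], 70, np.float64(0.108))
spig [0.67955 0.1214 ] [ 0.67225 -0.1681 ]
22.0833 [ 0.4421 -0.0411  0.1643] [-0.9  0.8  0.6] 0.04993530142857587
tool delta cm [-0.59 -0.03 13.43]
[0.061 0.998 0.   ]
```

View pics/s3.png

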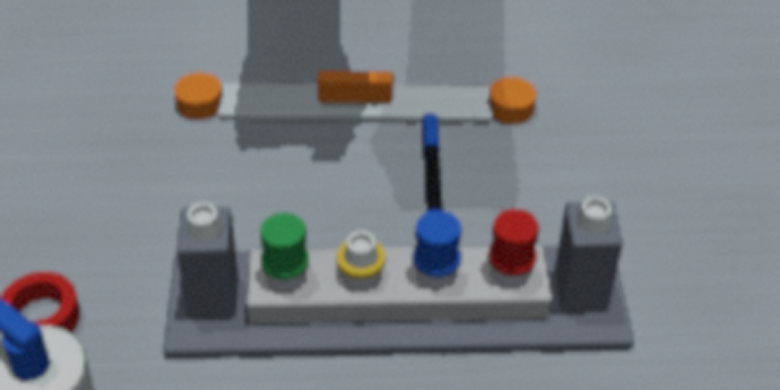

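The crop shows the green (283,245), blue (438,240) and red (515,240) caps seated and upright, the yellow tube open, and the bar still in place with its rib at (355,86). The cap tops read like the ones on the table plus 60 mm, so all three are home. Next is the bar.

Emit:
servo_tool:
  moves:
    - {"delta_pos": [-0.55, 0, 4], "rotation": [0, 0, 0], "gripper": 5}
    - {"delta_pos": [0, 0, 4], "rotation": [0, 0, 0], "gripper": 5}
    - {"delta_pos": [0, 0, 4], "rotation": [0, 0, 0], "gripper": 5}
    - {"delta_pos": [0, 0, 2.8], "rotation": [0, 0, 0], "gripper": 5}
    - {"delta_pos": [0, 0, 0], "rotation": [0, 0, 0], "gripper": 5}
    - {"delta_pos": [0, 0, 0], "rotation": [0, 0, 0], "gripper": 5}
  force: 100

```text
clock: 22.58
ee_pos: [0.4407, -0.047, 0.0158]
tool_rot: [[0.062, 0.998, -0.003], [0.998, -0.062, -0.001], [-0.002, -0.003, -1.0]]
wrist_force: [0.5, -0.2, 0.3]
opening: 0.0502
finger_force: 0.0
```

Emit:
servo_tool:
  moves:
    - {"delta_pos": [0, 0, 0], "rotation": [0, 0, 0], "gripper": 1}
    - {"delta_pos": [0, 0, 0], "rotation": [0, 0, 0], "gripper": 1}
    - {"delta_pos": [0, 0, 0], "rotation": [0, 0, 0], "gripper": 1}
    - {"delta_pos": [0, 0, 0], "rotation": [0, 0, 0], "gripper": 1}
    - {"delta_pos": [0, 0, 0], "rotation": [0, 0, 0], "gripper": 1}
    - {"delta_pos": [0, 0, 0], "rotation": [0, 0, 0], "gripper": 1}

```text
clock: 23.08
ee_pos: [0.4435, -0.0464, 0.0183]
tool_rot: [[0.061, 0.998, 0.004], [0.998, -0.061, 0.001], [0.001, 0.004, -1.0]]
wrist_force: [-1.0, 0.9, 6.4]
opening: 0.0138
finger_force: 97.6
```

Emit:
servo_tool:
  moves:
    - {"delta_pos": [0, 0, -2], "rotation": [0, 0, 0], "gripper": 1}
    - {"delta_pos": [0, 0, -3], "rotation": [0, 0, 0], "gripper": 1}
    - {"delta_pos": [0, 0, -3], "rotation": [0, 0, 0], "gripper": 1}
    - {"delta_pos": [0, 0, -3], "rotation": [0, 0, 0], "gripper": 1}
    - {"delta_pos": [0, 0, -3], "rotation": [0, 0, 0], "gripper": 1}
    - {"delta_pos": [0, 0, -3], "rotation": [0, 0, 0], "gripper": 1}
    - {"delta_pos": [0, 0, 0], "rotation": [0, 0, 0], "gripper": 1}

```text
clock: 23.67
ee_pos: [0.445, -0.047, 0.1929]
tool_rot: [[0.062, 0.998, 0.011], [0.998, -0.062, 0.003], [0.003, 0.01, -1.0]]
wrist_force: [1.2, -1.3, -2.1]
opening: 0.014
finger_force: 98.6
```

Emit:
servo_tool:
  moves:
    - {"delta_pos": [0.3, 1, 0], "rotation": [0, 0, 0], "gripper": 1}
    - {"delta_pos": [0.4, 2.6, 0], "rotation": [0, 0, 0], "gripper": 1}
    - {"delta_pos": [0.5, 3, 0], "rotation": [0, 0, 0], "gripper": 1}
    - {"delta_pos": [0.5, 3, 0], "rotation": [0, 0, 0], "gripper": 1}
    - {"delta_pos": [0.5, 3, 0], "rotation": [0, 0, 0], "gripper": 1}
    - {"delta_pos": [0.5, 3, 0], "rotation": [0, 0, 0], "gripper": 1}
    - {"delta_pos": [0.5, 3, 0], "rotation": [0, 0, 0], "gripper": 1}
    - {"delta_pos": [0.3, 2.5, 0], "rotation": [0, 0, -0.7], "gripper": 1}
    - {"delta_pos": [0.3, 1.5, 0], "rotation": [0, 0, -0.7], "gripper": 1}
    - {"delta_pos": [0, 0.4, 0], "rotation": [0, 0, -0.7], "gripper": 1}

```text
clock: 24.5
ee_pos: [0.6753, -0.0213, 0.1854]
tool_rot: [[0.022, 1.0, -0.0], [1.0, -0.022, -0.0], [-0.0, -0.0, -1.0]]
wrist_force: [-0.6, 0.0, -2.3]
opening: 0.0137
finger_force: 98.6
```

Emit:
servo_tool:
  moves:
    - {"delta_pos": [0, 0, 0], "rotation": [0, 0, 0], "gripper": 1}
    - {"delta_pos": [0, 0, 0], "rotation": [0, 0, 0], "gripper": 1}
    - {"delta_pos": [0, 0, 0], "rotation": [0, 0, 0], "gripper": 1}

```text
clock: 24.75
ee_pos: [0.6728, -0.023, 0.1867]
tool_rot: [[0.026, 1.0, -0.0], [1.0, -0.026, 0.0], [0.0, -0.0, -1.0]]
wrist_force: [0.1, 0.2, -2.1]
opening: 0.014
finger_force: 98.6
```

```bash
python3 - <<'E'
from meas import *
o=st(); z=o["ee_pos"][2]-.018+.022; print(np.round(o["tool_rot"],3)[:,0])
for n in("scene","top"):
    im,d=grab_frame(n)
    print(n,*[b for b in blobs(n,im,d,cmask(im,'orange'),z,z-.007,z+.006,40)],sep='\n')
    if n=="scene": save("b4.png",im[120:310,130:430],2.6)
delta([.675,-.0225,.14])
E
```

```text
24.75 [ 0.6728 -0.023   0.1867] [ 0.1  0.2 -2.1] 0.014036712993342488
[0.026 1.    0.   ]
scene
([0.6823, 0.118], [364.0, 209.5], 331, np.float64(0.1884))
([0.6749, -0.1693], [203.0, 211.3], 341, np.float64(0.1886))
([0.6804, -0.0468], [272.1, 211.4], 64, np.float64(0.1902))
([0.6813, -0.0026], [296.9, 211.1], 58, np.float64(0.1906))
top
([0.6679, -0.1669], [358.6, 156.2], 314, np.float64(0.1895))
([0.6757, 0.1215], [219.2, 160.6], 311, np.float64(0.1892))
24.85 [ 0.6729 -0.0226  0.1869] [-0.4 -0.  -2.5] 0.013980162275432324
tool delta cm [0.02 0.21 4.69]
```

View pics/b4.png

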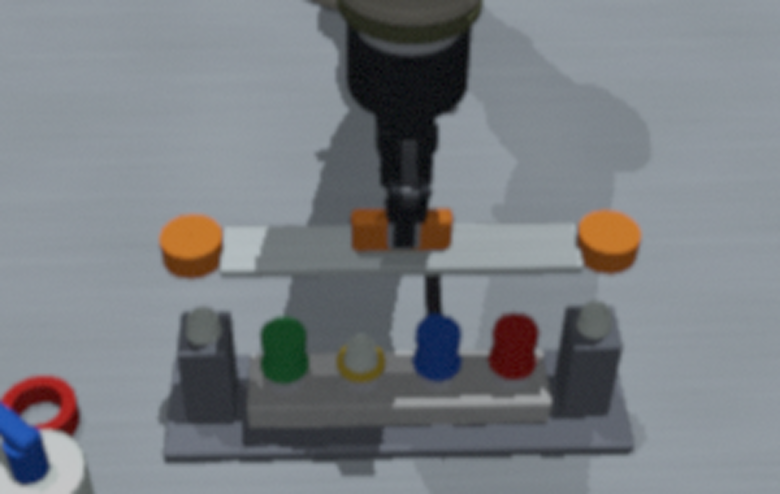

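The crop shows the bar level in the gripper, its bosses at (190,245) and (608,240) above the posts at (203,330) and (593,325), with all caps in place. I'll correct by about 2 mm in x and lower.

Emit:
servo_tool:
  moves:
    - {"delta_pos": [0.07, 0.2, 0], "rotation": [0, 0, 0], "gripper": 1}
    - {"delta_pos": [0, 0, 1.5], "rotation": [0, 0, 0], "gripper": 1}
    - {"delta_pos": [0, 0, 1.5], "rotation": [0, 0, 0], "gripper": 1}
    - {"delta_pos": [0, 0, 1.5], "rotation": [0, 0, 0], "gripper": 1}
    - {"delta_pos": [0, 0, 0.8], "rotation": [0, 0, 0], "gripper": 1}
    - {"delta_pos": [0, 0, 0], "rotation": [0, 0, 0], "gripper": 1}
    - {"delta_pos": [0, 0, 0], "rotation": [0, 0, 0], "gripper": 1}

```text
clock: 25.43
ee_pos: [0.6755, -0.0217, 0.1335]
tool_rot: [[0.024, 1.0, -0.0], [1.0, -0.024, 0.0], [0.0, -0.0, -1.0]]
wrist_force: [-0.4, 0.4, -2.1]
opening: 0.0138
finger_force: 98.6
```

Emit:
servo_tool:
  moves:
    - {"delta_pos": [0, 0, 0.4], "rotation": [0, 0, 0], "gripper": 1}
    - {"delta_pos": [0, 0, 0.4], "rotation": [0, 0, 0], "gripper": 1}
    - {"delta_pos": [0, 0, 0.2], "rotation": [0, 0, 0], "gripper": 1}
    - {"delta_pos": [0, 0, 0], "rotation": [0, 0, 0], "gripper": 1}

```text
clock: 25.77
ee_pos: [0.6755, -0.0218, 0.1229]
tool_rot: [[0.024, 1.0, -0.001], [1.0, -0.024, -0.0], [-0.0, -0.001, -1.0]]
wrist_force: [-0.1, 0.1, -2.9]
opening: 0.0138
finger_force: 98.5
```

Emit:
servo_tool:
  moves:
    - {"delta_pos": [0, 0, 0.3], "rotation": [0, 0, 0], "gripper": 1}
    - {"delta_pos": [0, 0, 0.2], "rotation": [0, 0, 0], "gripper": 1}
    - {"delta_pos": [0, 0, 0], "rotation": [0, 0, 0], "gripper": 1}

```text
clock: 26.02
ee_pos: [0.6755, -0.022, 0.1182]
tool_rot: [[0.025, 1.0, -0.0], [1.0, -0.025, -0.0], [-0.0, -0.0, -1.0]]
wrist_force: [-1.2, -1.3, -2.6]
opening: 0.014
finger_force: 98.9
```

Emit:
servo_tool:
  moves:
    - {"delta_pos": [0, 0, 0.2], "rotation": [0, 0, 0], "gripper": 1}
    - {"delta_pos": [0, 0, 0.2], "rotation": [0, 0, 0], "gripper": 1}
    - {"delta_pos": [0, 0, 0], "rotation": [0, 0, 0], "gripper": 1}

```text
clock: 26.27
ee_pos: [0.6756, -0.022, 0.1148]
tool_rot: [[0.025, 1.0, 0.0], [1.0, -0.025, 0.0], [0.0, 0.0, -1.0]]
wrist_force: [-3.1, 0.1, 3.4]
opening: 0.0139
finger_force: 99.6
```

Emit:
servo_tool:
  moves:
    - {"delta_pos": [0, 0, 0.2], "rotation": [0, 0, 0], "gripper": 1}
    - {"delta_pos": [0, 0, 0.2], "rotation": [0, 0, 0], "gripper": 1}
    - {"delta_pos": [0, 0, 0], "rotation": [0, 0, 0], "gripper": 1}

```text
clock: 26.52
ee_pos: [0.6759, -0.0221, 0.1124]
tool_rot: [[0.025, 1.0, 0.001], [1.0, -0.025, 0.0], [0.001, 0.001, -1.0]]
wrist_force: [-9.3, 1.9, 13.0]
opening: 0.0135
finger_force: 100.9
```

Emit:
servo_tool:
  moves:
    - {"delta_pos": [0, 0, 0.2], "rotation": [0, 0, 0], "gripper": 1}
    - {"delta_pos": [0, 0, 0.2], "rotation": [0, 0, 0], "gripper": 1}
    - {"delta_pos": [0, 0, 0], "rotation": [0, 0, 0], "gripper": 1}

```text
clock: 26.77
ee_pos: [0.6761, -0.0221, 0.1121]
tool_rot: [[0.025, 1.0, 0.003], [1.0, -0.025, 0.002], [0.002, 0.003, -1.0]]
wrist_force: [-19.0, 1.7, 37.1]
opening: 0.0136
finger_force: 104.3
```

Emit:
servo_tool:
  moves:
    - {"delta_pos": [0, 0, 0.2], "rotation": [0, 0, 0], "gripper": 1}
    - {"delta_pos": [0, 0, 0], "rotation": [0, 0, 0], "gripper": 1}
    - {"delta_pos": [0, 0, 0], "rotation": [0, 0, 0], "gripper": 1}

```text
clock: 27.02
ee_pos: [0.6762, -0.0221, 0.1119]
tool_rot: [[0.025, 1.0, 0.004], [1.0, -0.025, 0.002], [0.002, 0.004, -1.0]]
wrist_force: [-24.7, 2.3, 49.3]
opening: 0.0137
finger_force: 105.9
```

Emit:
servo_tool:
  moves:
    - {"delta_pos": [0, 0, -0.6], "rotation": [0, 0, 0], "gripper": 5}
    - {"delta_pos": [0, 0, 0], "rotation": [0, 0, 0], "gripper": 5}
    - {"delta_pos": [0, 0, 0], "rotation": [0, 0, 0], "gripper": 5}
    - {"delta_pos": [0, 0, -3], "rotation": [0, 0, 0], "gripper": 5}
    - {"delta_pos": [0, 0, -3.5], "rotation": [0, 0, 0], "gripper": 5}
    - {"delta_pos": [0, 0, -3.5], "rotation": [0, 0, 0], "gripper": 5}
    - {"delta_pos": [0, -4, -1], "rotation": [0, 0, 0], "gripper": 5}
    - {"delta_pos": [0, -4, 0], "rotation": [0, 0, 0], "gripper": 5}
    - {"delta_pos": [0, -4, 0], "rotation": [0, 0, 0], "gripper": 5}
    - {"delta_pos": [0, -4, 0], "rotation": [0, 0, 0], "gripper": 5}

```text
clock: 27.85
ee_pos: [0.5142, -0.0178, 0.219]
tool_rot: [[0.024, 1.0, -0.001], [1.0, -0.024, -0.001], [-0.001, -0.001, -1.0]]
wrist_force: [0.5, -0.2, 1.7]
opening: 0.0502
finger_force: 0.0
```

Emit:
servo_tool:
  moves:
    - {"delta_pos": [0, 0, 0], "rotation": [0, 0, 0], "gripper": 5}
    - {"delta_pos": [0, 0, 0], "rotation": [0, 0, 0], "gripper": 5}
    - {"delta_pos": [0, 0, 0], "rotation": [0, 0, 0], "gripper": 5}
    - {"delta_pos": [0, 0, 0], "rotation": [0, 0, 0], "gripper": 5}

```text
clock: 28.18
ee_pos: [0.517, -0.0176, 0.2204]
tool_rot: [[0.024, 1.0, 0.001], [1.0, -0.024, -0.001], [-0.001, 0.001, -1.0]]
wrist_force: [-0.6, 0.2, 0.7]
opening: 0.05
finger_force: 0.0
```

```bash
python3 - <<'E'
from meas import *
st(); z=.116
for n in("scene","top"):
    im,d=grab_frame(n)
    print(n,*blobs(n,im,d,cmask(im,'orange'),z,z-.007,z+.006,40),sep='\n')
    P=cloud(n,d)
    if n=="scene": save("b5.png",im[160:310,130:430],2.6)
    for s in(-1,1):  # plate top height near both ends
        q=np.array([.675,-.0225])+s*np.array([.0025,.1]); k=(np.hypot(P[...,0]-q[0],P[...,1]-q[1])<.012)&(P[...,2]>.09); print(' plate z',s,np.median(P[k][:,2]).round(4))
E
```

```text
28.1833 [ 0.517  -0.0176  0.2204] [-0.6  0.2  0.7] 0.04995609801828469
scene
([0.6838, 0.1192], [359.3, 238.6], 318, np.float64(0.1143))
([0.677, -0.1685], [207.2, 240.8], 324, np.float64(0.1145))
([0.6833, -0.024], [284.1, 240.8], 164, np.float64(0.1152))
 plate z -1 0.1027
 plate z 1 0.1026
top
([0.6704, -0.1685], [353.6, 167.2], 246, np.float64(0.1149))
([0.6781, 0.1222], [223.6, 171.4], 274, np.float64(0.1151))
 plate z -1 nan
 plate z 1 0.1032
  return _methods._mean(a, axis=axis, dtype=dtype,
  ret = ret.dtype.type(ret / rcount)
```

View pics/b5.png

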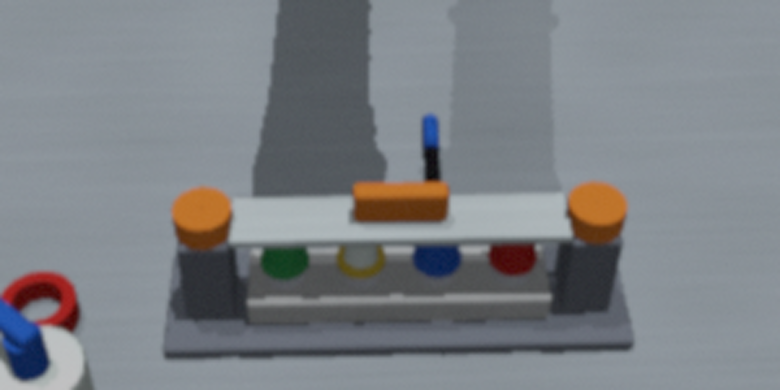

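The crop shows the bar flush on both posts, with bosses at (203,215) and (597,210), and the caps under it. Both boss tops read about 94 mm above the height they had on the table, with no tilt, so both ends are home. Handing in.

```bash
python3 -c "
from h import *
print(job.sign_off())"
```

```text
the job is handed in; nothing more can be done
None
```

The job is handed in: the green, blue and red caps are pressed home, the yellow tube stays open because it has no cap, and the keeper bar sits flush on both posts; the verdict was not shown to me.

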